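# Release the bangle's ratchet clamp

### The job

Two small ratchet bar clamps stand on the goldsmith's bench; one holds a bangle (a hollow ring), the other a solid round blank. On the clamp with the bangle, lift the pawl out of the teeth and flip it right over so that it stays up, then pull the toothed bar out by its upright wooden grip as far as it goes. Leave the bangle lying in its clamp and the other clamp's pawl down.

Things in the scene. Friction and masses are not known exactly. Their poses are not given: they have to be found in the camera images.
- ring_clamp_tab (a point): Middle of the pawl's upright dark steel thumb tab, on the clamp holding the bangle. Tab 10 mm along the bar, 14 across, 24 high; point 67 mm above the table with the pawl down, 10 mm under its top. x: along the bar from pull grip to jaws, y: across, z up; they turn with the pawl. Hinge pin (along y): 42 mm back along -x, 17 mm down -z. Nothing beside the tab is above 44 mm.
- ring_clamp_pawl (a joint): Angle of that pawl, rad: 0 = down in the teeth (may start up to 0.06 and drops), grows as the tab is lifted up and over towards the pull grip, 1.85 = back stop. It turns freely: let go below about 1.4 it falls back into the teeth, above that it falls to the stop and stays.
- ring_clamp_grip (a point): Upright dark wooden pull grip at the free end of the same toothed bar: 18 mm along the bar, 24 mm across, from 19 to 75 mm above the table; the point is on its middle line, 55 mm above the table. x: along the bar towards the jaws (the bar is withdrawn along -x), y across, z up. It starts 142 mm from the tab along the bar.
- ring_clamp_bar (a joint): How far that toothed bar is withdrawn, m: 0 to 0.002 at the start (jaw against the bangle), 0.050 = at its outer stop. It slides with about 3 N of friction and stays where it is left. With the pawl down the teeth stop it within about 4 mm.
- bangle_mid (a point): Middle of the brass bangle: a plain hollow ring 65 mm outside, 55 mm inside, 14 mm high, lying flat and loose between the jaws, 12 to 26 mm above the table.
- other_clamp_pawl (a joint): Angle of the pawl on the other, equal clamp, which holds a solid brass disc 65 mm across; 0 = down. To be left down.

How it is judged (in metres and radians):
On the way, in this order (a step that is already met when the one before it is completed fails the run):
1. the pawl of the bangle's clamp is lifted out of the teeth and flipped over, the bar not yet withdrawn (value of joint ring_clamp_pawl above 1.45 rad and value of joint ring_clamp_bar below 0.012 m), for 0.2 s.
2. the toothed bar is withdrawn (value of joint ring_clamp_bar above 0.038 m), for 0.2 s.
At the end, for the whole second after the job is handed in: The bar of the bangle's clamp is withdrawn by at least 38 of its 50 mm, its pawl is flipped back past 1.45 rad and stays there, the bangle lies within 20 mm of where it was, and the other clamp's pawl is down (below 0.2 rad) (value of joint ring_clamp_bar above 0.038 m and value of joint ring_clamp_pawl above 1.45 rad and distance of bangle_mid from where it was at the start of the episode below 0.02 m and value of joint other_clamp_pawl below 0.2 rad); the robot touches nothing.
It fails at once if the other clamp's pawl is lifted (value of joint other_clamp_pawl above 0.3 rad).
It fails at once if the bangle is moved by more than 30 mm (distance of bangle_mid from where it was at the start of the episode above 0.03 m).
It also fails if it takes over 42 s, if anything falls off the work surface, if the arm or the gripper's body presses on something with over 40 N, if the wrist force passes 120 N, or if a joint passes its speed limit or range.

### The arm

A 6-joint arm with a two-finger parallel gripper is mounted at the origin on the work surface. World frame = base frame: x ahead of the robot, y to its left, z up, the work surface at z = 0. Lengths are in m, angles in degrees, forces in N, time in s.
With the tool pointing down it reaches from about 0.325 to 0.85 m from the base axis. Payload 15.5 kg.
Tool frame: the origin (TCP) lies at the very end of the fingers, on their centre line; the grasp point (between the pads) lies arm.grip_depth behind it (arm.grip_depth is the distance from the TCP to the grasp point, in m); z points along the fingers, y is the line along which they close (so a half turn about z gives the same grasp; the last joint's range is limited). The gripper opens to 91 mm and grips with 3 to 60 N. Pads are 32 mm wide; open, the fingers measure 118 mm over their backs; the gripper's body (76 mm by 178 mm) begins 60 mm behind the grasp point.
Start: joints at [-75.43, 28.281, 77.091, -0, 74.628, -5.472], TCP at [0.214, -0.587, 0.214] pointing down, gripper open.
Joint ranges: [-166.48, 166.48], [-47.26, 123.95], [12.59, 153.08], [-70.14, 250.14], [6.76, 159.57], [-176.63, 176.63]. Speed limits (degrees/s): [108.29, 108.29, 147.25, 172.46, 172.46, 172.46].

### API

Orientations are given as a 3x3 rotation matrix whose columns are the frame's x, y, z axes.
In Python, from rig import arm gives the robot as it stands. Calls block until the motion is done:
- arm.move_to(position, orientation): joint-space move of the TCP to a pose.
- arm.move_l(position, orientation=None, feed=0.15): straight line of the TCP; orientation=None keeps the orientation; feed is the mean speed in m/s.
- arm.move_joints(angles): joint-space move.
- arm.grip(opening): finger opening in m; the grip force is fixed at half the most; returns when the fingers have stopped.
- arm.sleep(seconds).
- arm.solve_ik(position, orientation): joint angles nearest the present ones, or None.
- arm.snapshot(name): name is "side" or "top"; returns the picture (384x512x3 uint8, red, green, blue); there is no depth.
- arm.get_calibration(name): a dict with "intrinsics" (3x3 intrinsics, pixels), "cam_to_world" (4x4, takes a point from camera to world coordinates). Camera axes: x right, y down, z forward; pixel columns grow to the right and rows downward; lengths in m; the calibration is good to about 2 mm. A picture is of the moment at which its call begins. get_calibration takes no time and is no camera call.
A pose or a line that the arm cannot do raises arm.Unreachable and nothing moves.
- arm.sign_off(): hands the job in; it is judged then, once.
Readings, each from a call of its own:
- arm.current_t(): time.
- arm.current_joint_positions(): joint angles.
- arm.current_dq(): joint speeds.
- arm.current_tau(): joint torques, N m.
- arm.current_ee_pos(): TCP position.
- arm.current_tool_rot(): TCP orientation.
- arm.current_force(): force on the tool from outside, world axes, zero at the start.
- arm.current_torque(): the same for the moment, N m.
- arm.current_width(): finger opening in m.
- arm.current_grasp_force(): force on a finger pad.
Only numpy, scipy, OpenCV 4.12 (cv2) and the standard library are available. Lean on these libraries where they do the work, as an engineer would, in place of code of your own. Each camera call takes 0.05 s, during which the arm holds its last target. There are 200 camera calls.

## Working session

There is one attempt and no reset: what is moved stays moved. The work goes in short steps, each a Python script; the robot and the scene stay as the last script left them, time stands still between calls to the robot, and variables do not carry over. Pictures are saved under pics/ and viewed, at most 10 in all, crops included, and the job is handed in when it is done.

```bash
mkdir -p pics; ls; python3 - <<'E'
from rig import arm
import cv2,numpy as np
np.set_printoptions(precision=4,suppress=True)
for n in("side","top"):
    cv2.imwrite(f"pics/{n}0.png",arm.snapshot(n)[:,:,::-1]); c=arm.get_calibration(n); print(n,c["intrinsics"],c["cam_to_world"])
print(arm.grip_depth,arm.current_t(),arm.current_tool_rot())
E
```

```text
pics
side [[421.3397   0.     249.9879]
 [  0.     421.3397 192.5975]
 [  0.       0.       1.    ]] [[-0.9722 -0.1578  0.1728  0.4982]
 [-0.234   0.6589 -0.7149  0.5569]
 [-0.001  -0.7355 -0.6775  0.6184]
 [ 0.      0.      0.      1.    ]]
top [[381.5955   0.     254.2267]
 [  0.     381.5955 191.1099]
 [  0.       0.       1.    ]] [[-0.0087 -0.9916  0.1288  0.5166]
 [-1.      0.009   0.0018 -0.0047]
 [-0.0029 -0.1288 -0.9917  0.8923]
 [ 0.      0.      0.      1.    ]]
0.0188 0.1 [[ 0.9394  0.3427 -0.0003]
 [ 0.3427 -0.9394  0.0011]
 [ 0.0001 -0.0011 -1.    ]]
```

View pics/side0.png

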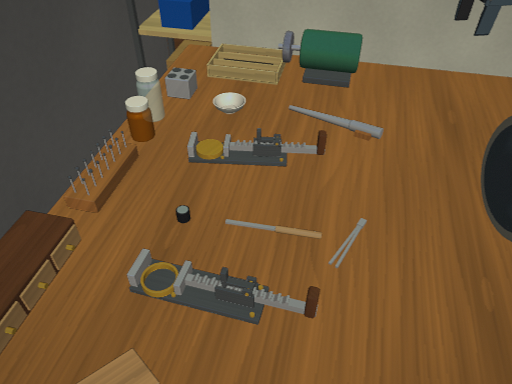

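View pics/top0.png

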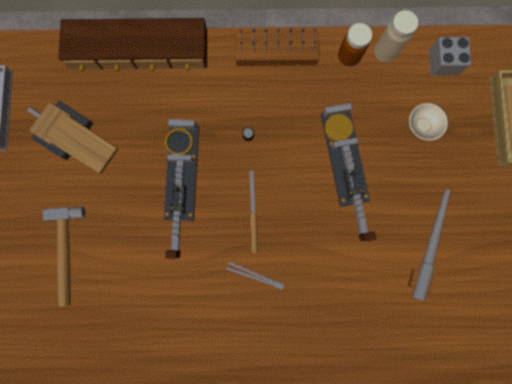

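The bangle's clamp is the left one in the top view: bangle at (179,141), grip at (172,254). In the side view it is the near one: tab at about (224,273), grip at (312,301). The solid disc is in the other clamp. Next I'll zoom in on both.

```bash
python3 - <<'E'
import cv2,numpy as np
s=cv2.imread("pics/side0.png")[240:330,120:330]; t=cv2.imread("pics/top0.png")[110:265,140:225]
s=cv2.resize(s,None,fx=3.8,fy=3.8,interpolation=cv2.INTER_CUBIC); cv2.imwrite("pics/s1.png",cv2.convertScaleAbs(s,alpha=1.8))
t=cv2.rotate(t,cv2.ROTATE_90_CLOCKWISE)
t=cv2.resize(t,None,fx=5,fy=5,interpolation=cv2.INTER_CUBIC);cv2.imwrite("pics/t1.png",cv2.convertScaleAbs(t,alpha=1.8))
E
```

```text
(no output)
```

View pics/s1.png

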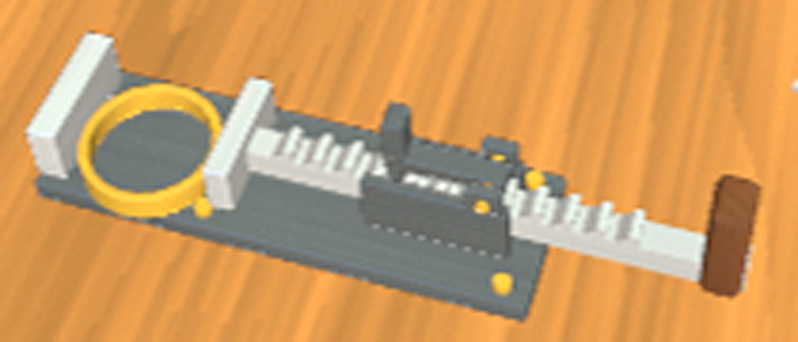

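View pics/t1.png

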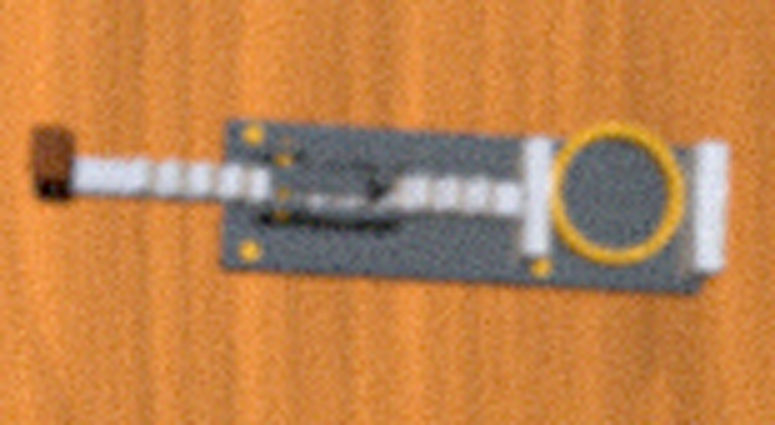

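Side crop: tab middle at about (224,277) full-frame, tab top at (224.5,268), grip middle at (312.6,302). Top crop: bangle centre at about (178.6,140.4). Next I'll compute positions with masks and cross-checks.

```bash
cat > h.py <<'E'
from rig import arm
import numpy as np,cv2
np.set_printoptions(precision=4,suppress=True)
def ray(n,uv):
    c=arm.get_calibration(n);T=c["cam_to_world"]
    return T[:3,3],T[:3,:3]@np.linalg.solve(c["intrinsics"],[*uv,1.])
def plane(n,uv,z):
    o,d=ray(n,uv);return o+d*(z-o[2])/d[2]
def tri(a,b):
    (o,d),(p,e)=ray("side",a),ray("top",b)
    s=np.linalg.lstsq(np.c_[d,-e],p-o,rcond=None)[0];A,B=o+d*s[0],p+e*s[1]
    return (A+B)/2,np.linalg.norm(A-B)
def blob(im,lo,hi,roi):
    x0,y0,x1,y1=roi;m=cv2.inRange(cv2.cvtColor(im[y0:y1,x0:x1],cv2.COLOR_BGR2HSV),lo,hi)
    n,l,st,c=cv2.connectedComponentsWithStats(m);k=1+st[1:,4].argmax()
    return (l==k),st[k]+[x0,y0,0,0,0],c[k]+[x0,y0]
E
python3 - <<'E'
from h import *
s=cv2.imread("pics/side0.png");t=cv2.imread("pics/top0.png")
hs,ht=[cv2.cvtColor(i,cv2.COLOR_BGR2HSV) for i in(s,t)]
print("hsv grip",hs[300,312],ht[252,172],ht[255,172],"wood",hs[320,330],ht[270,160],"tab",hs[272:280:2,224],"bar",ht[235,175])
g=[blob(im,(0,100,10),(15,255,v),r) for im,v,r in((s,95,(295,280,330,325)),(t,75,(155,240,190,265)))]
for x in g: print("grip",x[1],x[2])
b=[blob(im,(18,120,60),(32,255,255),r) for im,r in((s,(135,255,190,305)),(t,(160,120,198,162)))]
for n,x in zip(("side","top"),b):
    st=x[1];c=(st[0]+st[2]/2-.5,st[1]+st[3]/2-.5);print("bangle",n,st,c,plane(n,c,.019))
print("grip side z47",plane("side",g[0][2],.047),"top",plane("top",g[1][2],.06), tri(g[0][2],g[1][2]))
print("tab mid",plane("side",(224.2,276.8),.067),"top edge",plane("side",(224.5,268),.077))
# bar line in top view: white pixels
m=cv2.inRange(ht,(0,0,105),(179,80,255))[195:250,160:195]
ys,xs=np.nonzero(m);vx,vy,x0,y0=cv2.fitLine(np.c_[xs,ys].astype(np.float32),cv2.DIST_HUBER,0,.01,.01).ravel()
p=[plane("top",(160+x0+vx*k,195+y0+vy*k),.035) for k in(-25,25)];print("bar",len(xs),p)
E
```

```text
hsv grip [ 11 163  75] [ 10 189  66] [ 15 228  67] wood [ 16 169 136] [ 15 179 120] tab [[85 22 70]
 [98 16 65]
 [45  8 61]
 [60  8 61]] bar [120   7 108]
grip [304 286  16  32 342] [311.3216 301.3684]
grip [166 250  15   8  86] [172.4186 253.8372]
bangle side [140 262  38  36 526] (np.float64(158.5), np.float64(279.5)) [0.7523 0.175  0.019 ]
bangle top [164 128  29  27 223] (np.float64(178.0), np.float64(141.0)) [0.7503 0.1749 0.019 ]
grip side z47 [0.492  0.1756 0.047 ] top [0.49   0.1743 0.06  ] (array([0.4908, 0.1767, 0.0487]), np.float64(0.0023685922807855898))
tab mid [0.6325 0.1764 0.067 ] top edge [0.6343 0.1669 0.077 ]
bar 183 [array([0.4835, 0.1774, 0.035 ]), array([0.5946, 0.1735, 0.035 ])]
```

```bash
cat >> h.py <<'E'
yaw=np.deg2rad(-2.4)
X=np.array([np.cos(yaw),np.sin(yaw),0]);Y=np.array([-np.sin(yaw),np.cos(yaw),0]);Z=np.array([0,0,1.])
TAB=np.array([.633,.171,.067]);GRIP=np.array([.491,.1765,.055])
def tool(a):
    z=np.sin(a)*X-np.cos(a)*Z;y=-Y
    return np.c_[np.cross(y,z),y,z]
H=TAB-.042*X-.017*Z
def tabpt(q,up=.003):   # point on the tab at pawl angle q
    ex,ez=np.cos(q)*X+np.sin(q)*Z,-np.sin(q)*X+np.cos(q)*Z
    return H+.042*ex+(.017+up)*ez
def tcp(p,a): return p+tool(a)[:,2]*arm.grip_depth
E
python3 - <<'E'
from h import *
for q,a in((0,-50),(0,-40),(0,-30),(0,-20),(0,-10),(0,0),(.8,0),(1.6,20),(1.6,35),(1.6,45),(1.6,55)):
    a_=np.deg2rad(a);s=arm.solve_ik(tcp(tabpt(q),a_),tool(a_));print(q,a,s if s is None else np.array(s))
for d in(0,-.05): print(arm.solve_ik(tcp(GRIP+d*X,0),tool(0)))
# tab prediction vs grip in pictures
for n in("side","top"):
    c=arm.get_calibration(n);T=np.linalg.inv(c["cam_to_world"])
    for p in(TAB+.01*Z,TAB-.007*Y+.01*Z,TAB,GRIP+.02*Z):
        k=c["intrinsics"]@(T@[*p,1])[:3];print(n,k[:2]/k[2])
E
```

```text
0 -50 [  6.4412  67.5998  35.0835   8.442  126.6796 100.7759]
0 -40 [  6.8623  61.2098  44.6171   6.4861 113.6678  99.734 ]
0 -30 [  7.4025  55.214   54.0198   4.9645 100.3645  99.4052]
0 -20 [ 8.0771 49.7166 63.287   3.5717 86.6951 99.6518]
0 -10 [  8.904   44.8589  72.3966   2.0446  72.5648 100.5238]
0 0 [  9.902   40.8291  81.3079  -0.      57.8631 102.302 ]
0.8 0 [ 10.4295  37.4036  84.3953  -0.      58.2011 102.8295]
1.6 20 [ 14.3862  31.2776 105.7212 -13.8243  24.4175 118.4553]
1.6 35 None
1.6 45 [  19.7931   37.6116  123.6044  214.2582   28.3254 -104.8532]
1.6 55 [ 22.1523  45.1984 129.0762 206.4512  49.8309 -93.1097]
[ 13.2129  34.5197 101.8111  -0.      43.6692 105.6129]
[ 14.8493  32.3478 108.2712  -0.      39.381  107.2493]
side [224.5782 270.1911]
side [225.9726 266.7539]
side [224.8404 274.0164]
side [313.7052 291.6277]
top [173.4924 187.0076]
top [176.7285 187.1127]
top [174.4661 187.6459]
top [169.8523 253.6131]
```

```bash
sed -i 's/^TAB=.*/TAB=np.array([.633,.170,.067]);GRIP=np.array([.491,.1743,.055])/; s/deg2rad(-2.4)/deg2rad(-2.2)/' h.py
python3 - <<'E'
from h import *
a=np.deg2rad(-40);p=tcp(tabpt(0,.005),a);R=tool(a)
arm.move_to(p-R[:,2]*.12,R);arm.grip(.05)
arm.move_l(p,R,feed=.08)
print(arm.current_force());arm.grip(.022);print(arm.current_width(),arm.current_force(),arm.current_t())
ims=[]
for n,(x,y) in(("side",(224,272)),("top",(175,188))):
    im=arm.snapshot(n)[:,:,::-1];ims.append(cv2.resize(im[y-50:y+50,x-65:x+65],None,fx=3,fy=3,interpolation=cv2.INTER_CUBIC))
cv2.imwrite("pics/c2.png",cv2.convertScaleAbs(np.hstack(ims),alpha=1.6))
E
```

```text
[ 0.0287  0.724  -0.3442]
0.02202586645746535 [ 0.4279 -0.2358 -0.3036] 6.3
```

View pics/c2.png

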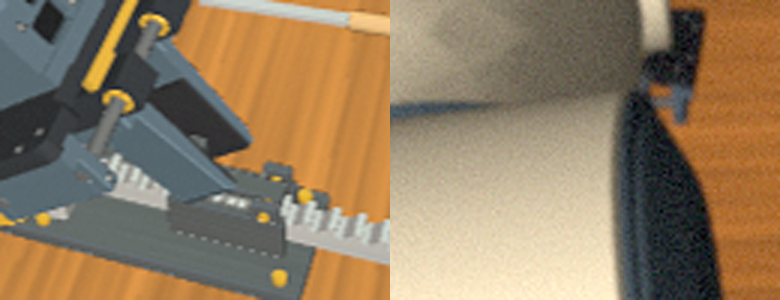

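The fingers straddle the tab from the jaw side at 22 mm opening, with no contact force. The tab itself is hidden behind the near finger, at about (210,185) in the side crop. Next I'll close and flip, logging the forces.

```bash
python3 - <<'E'
from h import *
arm.grip(.0);print(arm.current_width(),arm.current_grasp_force(),arm.current_force())
if .012<arm.current_width()<.017:
    for q in np.arange(.1,.31,.1):
        a=np.deg2rad(-40)+q;arm.move_l(tcp(tabpt(q,.005),a),tool(a),feed=.04);print(q,arm.current_width(),arm.current_force(),arm.current_t())
E
```

```text
0.013596991103965188 29.999727308750153 [ 0.1884  5.2442 -0.8283]
0.1 0.013673627237573633 [ 0.2823  4.7058 -5.13  ] 6.95
0.2 0.013773192065582052 [-2.0276  4.989  -5.2128] 7.2083
0.30000000000000004 0.013659839970753797 [-2.225   5.7908 -7.4392] 7.475
```

```bash
python3 - <<'E'
from h import *
a0=np.deg2rad(-40)+.3
for q in np.linspace(.3,1.7,15)[1:]:
    a=a0+(np.deg2rad(20)-a0)*(q-.3)/1.4
    try: arm.move_l(tcp(tabpt(q,.005),a),tool(a),feed=.05)
    except arm.Unreachable: print("unreach",q,a);break
    f=arm.current_force();print(round(q,2),arm.current_width(),f,arm.current_t())
    if np.linalg.norm(f)>50:break
im=arm.snapshot("side")[:,:,::-1];cv2.imwrite("pics/s3.png",cv2.convertScaleAbs(cv2.resize(im[190:330,120:330],None,fx=3,fy=3),alpha=1.5))
E
```

```text
0.4 0.013451955145775699 [ 0.0201  6.3257 -5.9149] 7.725
0.5 0.01373974508544504 [ 1.5399  6.8304 -5.934 ] 7.975
0.6 0.013889646228674916 [ 2.4166  6.8698 -5.7004] 8.225
0.7 0.013771461159752179 [ 4.5078  7.0291 -5.8333] 8.475
0.8 0.013462383603338065 [ 4.7896  7.2788 -3.0471] 8.725
0.9 0.013569171257550772 [ 5.1107  6.2839 -3.4133] 8.975
1.0 0.013450412600086177 [ 4.683   6.5289 -3.3288] 9.225
1.1 0.013593179204238198 [ 4.4043  7.5546 -1.4685] 9.475
1.2 0.01356898406429712 [ 4.6505  7.9721 -1.8602] 9.725
1.3 0.013755110127815188 [ 3.7681  6.5565 -1.6351] 9.975
1.4 0.01350475303743973 [ 3.0857  8.4661 -0.7802] 10.225
1.5 0.013236414121795406 [ 2.093   8.1785 -0.262 ] 10.475
1.6 0.013789493185533288 [0.1537 8.6831 2.5675] 10.725
1.7 0.013676640355534727 [-2.3411  9.5858  6.8213] 10.975
```

View pics/s3.png

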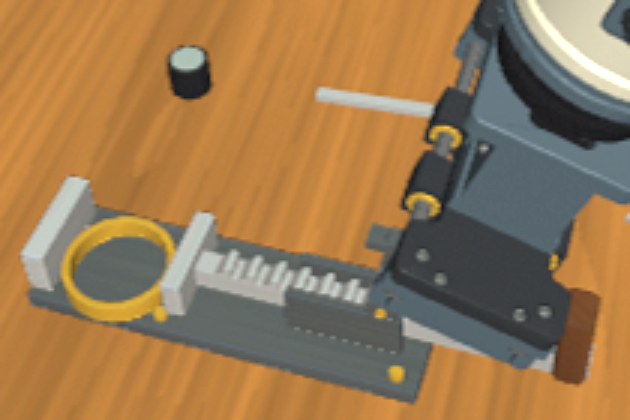

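The pawl is off the bar and the tab is held between the fingers behind the hinge. Bangle and bar look unmoved. Next I'll release, retreat and look.

```bash
python3 - <<'E'
from h import *
arm.grip(.05);arm.sleep(.4);R=arm.current_tool_rot();p=arm.current_ee_pos()
print(arm.current_force());arm.move_l(p+[0,0,.13],R,feed=.12)
print(arm.current_t())
P=tcp(GRIP+.1*Z,0);arm.move_to(P,tool(0));print(arm.current_t())
im=arm.snapshot("side")[:,:,::-1];cv2.imwrite("pics/s4.png",cv2.convertScaleAbs(cv2.resize(im[190:330,120:330],None,fx=3,fy=3),alpha=1.5))
E
```

```text
[ 0.8797 -0.5166  0.3253]
13.375
13.85
```

View pics/s4.png

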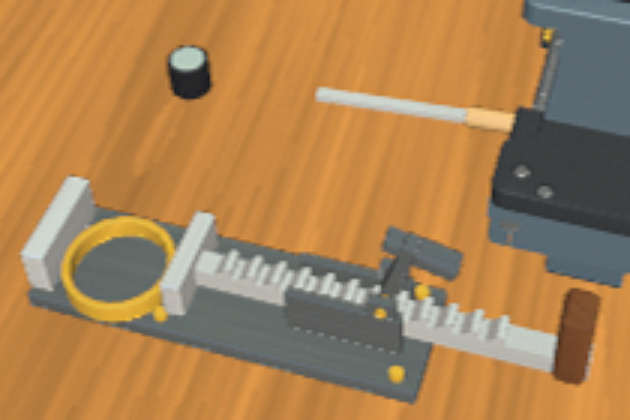

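The pawl is flipped and rests on its stop: tab at (422,253) in the crop, grip free at (577,335). Next I'll grasp the grip and pull.

```bash
python3 - <<'E'
from h import *
G=GRIP+[0,.001,0];R=tool(0)
arm.grip(.06);arm.move_l(tcp(G,0),R,feed=.1);print(arm.current_force())
arm.grip(0);print(arm.current_width(),arm.current_force())
if .02<arm.current_width()<.03:
    for d in(.01,.02,.03,.04,.046,.049):
        arm.move_l(tcp(G-d*X,0),R,feed=.04);f=arm.current_force();print(d,f,arm.current_t())
        if np.linalg.norm(f)>45:break
    arm.sleep(.3);arm.grip(.06);arm.move_l(arm.current_ee_pos()+[0,0,.12],R,feed=.12);print(arm.current_force(),arm.current_t())
im=arm.snapshot("side")[:,:,::-1];cv2.imwrite("pics/s5.png",cv2.convertScaleAbs(cv2.resize(im[90:330,120:350],None,fx=2.4,fy=2.4),alpha=1.5))
E
```

```text
[-0.2266 -1.3019 -0.0814]
0.023814870186191456 [-0.3297 17.5658 -0.9094]
0.01 [-2.2424 18.0861 -0.3171] 16.475
0.02 [-3.0645 18.412  -0.864 ] 16.875
0.03 [-2.1706 20.1334 -1.8758] 17.275
0.04 [-2.6067 20.8528 -2.7587] 17.675
0.046 [-1.5217 21.1566 -2.0035] 17.975
0.049 [ 0.1909 20.3089 -4.7476] 18.225
[-0.4298 -0.2553  0.222 ] 20.3833
```

View pics/s5.png

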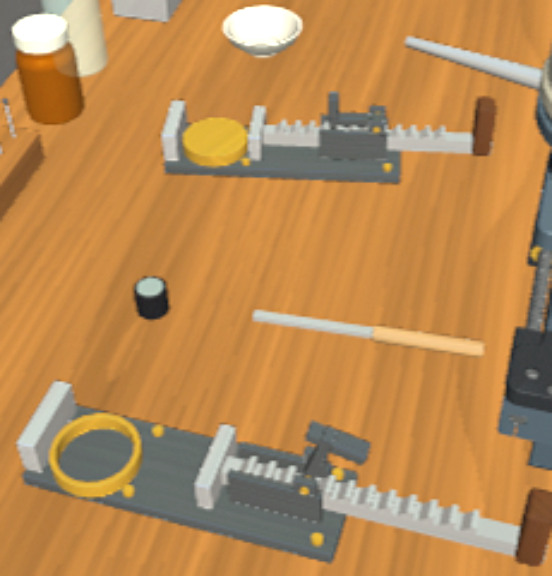

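The bar is withdrawn: jaw off the bangle at (217,465), grip at (533,527). The pawl is up at (335,442), the bangle is in place, and the other pawl is down. I'll confirm the numbers and hand in.

```bash
python3 - <<'E'
from h import *
im=np.ascontiguousarray(arm.snapshot("side")[:,:,::-1])
_,st,c=blob(im,(0,100,10),(15,255,95),(315,280,360,340));g=plane("side",c,.047)
_,sb,_=blob(im,(18,120,60),(32,255,255),(135,255,182,305))
d=.492-g[0];print(d,sb,arm.current_t())
if d>.043: print(arm.sign_off())
E
```

```text
0.04887263001562164 [140 262  39  36 582] 20.4833
the job is handed in; nothing more can be done
None
```

The job is handed in at about 20.5 s. The bangle clamp's pawl is flipped onto its back stop, the bar is withdrawn about 49 mm by the side camera, the bangle has not visibly moved, and the other clamp's pawl is down.

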